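# Free the slotted scoop from the sprung stand

### The arm

A 6-joint arm with a two-finger parallel gripper is mounted at the origin on the work surface. World frame = base frame: x ahead of the robot, y to its left, z up, the work surface at z = 0. Lengths are in mm, angles in rad, forces in N, time in s.
With the tool pointing down it reaches from about 325 to 925 mm from the base axis. Payload 3.1 kg.
Tool frame: the origin (TCP) lies at the very end of the fingers, on their centre line; the grasp point (between the pads) lies r.grip_point_offset behind it (r.grip_point_offset is the distance from the TCP to the grasp point, in mm); z points along the fingers, y is the line along which they close (so a half turn about z gives the same grasp; the last joint's range is limited). The gripper opens to 85 mm and grips with 20 to 120 N. Pads are 22 mm wide; open, the fingers measure 114 mm over their backs; the gripper's body (76 mm by 85 mm) begins 54 mm behind the grasp point. The pads swing forward as they close: fully open they stand 13 mm farther back than shut.
Start: joints at [1.043, 0.217, 1.613, -0, 1.311, -0.112], TCP at [252.435, 571.766, 209.2] pointing down, gripper open.
Joint ranges: [-2.75, 2.75], [-0.78, 2.1], [0.31, 2.55], [-1.13, 4.27], [0.13, 2.63], [-2.58, 2.58]. Speed limits (rad/s): [2.79, 2.79, 3.14, 3.14, 3.14, 3.14].

### API

Orientations are given as a unit quaternion [x, y, z, w].
In Python, from plant import r, optics gives the robot as it stands.
- The arm moves only by the tool jog_arm, never from a script. Its arguments are lists of equal length, an entry for each row: "gripper": the opening, from -1 (shut) to 1 (fully open); "dp": the shift along the tool's x, y, z in m, a list of three; "turn": the turn about the tool's z in degrees. In form: {"gripper": [gripper, ...], "dp": [[tx, ty, tz], ...], "turn": [turn, ...]}. A call has 1 to 12 rows; each row is the pose to reach, as a shift and turn from the pose commanded when the call began, along the tool's axes at that moment; what a row does not reach only later rows make up. A row lasts 1/8 s, in which the tool goes at most 62.5 mm and 10.7 degrees, less where a joint would pass 70% of its speed; a pose out of reach is approached as far as the arm can. A call with a gripper value outside its range is refused whole. The fingers move at their own pace and stop on an object; the grip force is fixed at half the most. Time passes only in rows, so rows that repeat a pose let the fingers close. It gives the time, the measured TCP pose, the force, the opening and the grip force at its end, in the units of the state.
- r.get_state(): the state, without advancing time (a new reading comes with each control period).
- optics.snapshot(name): name is "side" or "top" or "wrist"; returns the picture (420x560x3 uint8, blue, green, red); there is no depth.
- optics.camera_params(name): a dict with "fovy" (degrees; the focal length in pixels is half the picture's height over the tangent of half this angle, whatever the lens; pixels are square), "cx", "cy" (the principal point, pixels), "D" ([k1, k2, p1, p2, k3] as OpenCV has them; the pictures are not rectified), "eye" and "attitude" of the camera in the world. Camera axes: x right, y up, looking along -z (the intrinsics and any distortion apply to the point x, -y, -z); pixel columns grow to the right and rows downward; lengths in mm; the calibration is good to about 2 mm. A picture is of the moment at which its call begins: read the wrist's pose just before it. camera_params takes no time and is no camera call; for the wrist camera it gives the pose at the moment of the call.
- r.job_done(): hands the job in; it is judged then, once.
The state is a dict: "clock": time; "qpos": joint angles; "dq": joint speeds; "joint_torque": joint torques, N m; "position": TCP position; "ee_rot": TCP orientation; "ft_force": force on the tool from outside, world axes, zero at the start; "torque": the same for the moment, N m; "finger_gap": finger opening in mm; "grasp_force": force on a finger pad.
Only numpy, scipy, OpenCV 4.12 (cv2) and the standard library are available. Lean on these libraries where they do the work, as an engineer would, in place of code of your own. Each camera call takes 0.05 s, during which the arm holds its last target. There are 200 camera calls.

### The job

Lift the red-tabbed sprung clamp arm on the sloped wooden stand past its hold-open point so that it stays up by itself, then take the stainless slotted scoop off the stand and lay it flat, right way up, wholly inside the green tray. Set the scoop down gently rather than dropping it, leave the clamp arm up, and do not disturb the other things on the cabinet top.

Things in the scene. Friction and masses are not known exactly. Their poses are not given: they have to be found in the camera images.
- stand: Fixed wooden stand, base 270 x 110 x 14 mm; origin under the base's centre, on the table. Its bed slopes 35 degrees, rising towards the stand's +x, so its normal leans 35 degrees from vertical towards the stand's -x (robot's side). Bed 100 mm wide under the scoop's head; under the handle only a 16 mm wide spine, open on both sides. A 16 mm lip at the low end stops the scoop sliding off.
- slope_mid (a point): Point on the surface of the bed's centre line, 95 mm above the stand's origin; axes as the stand's (not tilted). The raised clamp arm leans over the handle's end to the stand's -x side: a gripper coming straight down strikes it, one held square to the bed (35 degrees from vertical) clears it; lift the scoop about 25 mm, past the lip, then draw it 140 mm out to -x before raising it.
- clamp (a joint): Angle of the sprung arm, rad, about the stand's y through clamp_pivot: 0 = shut on the scoop handle, parallel to the bed; 1.15 = up at its stop; the tab rises and goes back to +x. The spring shuts it below a hold-open point between 0.65 and 0.95 (hidden, varies) and throws and holds it up beyond: at the tab a push of 6 to 12 N that fades to zero, then becomes an upward pull.
- clamp_tab (a point): Centre of the red plastic tab on the arm's free end: 34 mm along the arm, 34 mm wide (along stand y), 12 mm thick. Axes: x from tab to pivot along the arm, y = stand y, z square to the arm (shut: the bed's normal). Shut, its centre is 55 mm off the bed, 25 mm above the handle's top face; the rest of the arm is 20 mm wide.
- clamp_pivot (a point): Hinge axis of the clamp arm, 42 mm off the bed, 111 mm from the tab centre; axes turn with the arm.
- scoop: Loose stainless slotted scoop, 180 mm long, 0.13 to 0.25 kg, flat underside; origin on the underside; x along it to the handle's end, z out of its top (on the stand: bed's normal, x up the slope). Handle: bar 20 mm wide, x = -22 to +78 mm, z = 12 to 30 mm, on a foot at its end. Head: 76 mm wide, walls 16 to 22 mm high, x = -22 to -102 mm. Head at the bed's low end, handle under the clamp arm.
- scoop_center (a point): Centre of the scoop, half-way up the handle (21 mm above the underside, on the scoop's origin line), 22 mm from where the head begins: the place to grip it across the 20 mm width; near its centre of mass. Axes as the scoop's.
- scoop_tip (a point): Point of the scoop near the head's front end, 100 mm from the origin along -x, 9 mm above the underside.
- scoop_end (a point): Point of the scoop near the handle's end, 76 mm from the origin along +x, 9 mm above the underside.
- tray: Fixed shallow green plastic tray, 258 mm (its x) by 138 mm (its y) outside, 16 mm high, walls 4 mm, open on top; origin at the centre of its underside. The scoop may lie with its head towards either end.
- tray_floor (a point): Centre of the tray's inner floor, 4 mm above the table; inner floor 250 x 130 mm.
- pail: Navy plastic pail, 160 mm across, 150 mm high (bail on the rim to 162 mm); bystander, origin under its centre.
- dish_low: Lower of two stacked terracotta-coloured plastic dishes, 88 mm across, 22 mm high; bystander.
- dish_top: Upper of the two nested dishes, same size, 12 mm higher; bystander.
- brush_holder: Clear acrylic brush holder, 68 mm across, 110 mm high, with brushes standing to 180 mm; bystander.
- mug: Blue mug, 72 mm across, 85 mm high; bystander.
- bottle: White bottle, 66 mm across, 190 mm high; bystander.
- jar: Amber jar, 72 mm across, 100 mm high; bystander.
Not all that is in view belongs to the job. There is more than one size of the scoop; the job needs the largest.

How it is judged (in metres and radians):
On the way, in this order (a step that is already met when the one before it is completed fails the run):
1. the clamp arm stays up by itself, untouched, with the scoop still on the stand (value of joint clamp above 1 rad and contact force between the fingers and anything else below 0.1 N and distance of scoop_center from where it was at the start of the episode below 0.03 m), for 0.3 s.
2. the scoop is held by the fingers, clear of the stand, with the clamp arm still up (value of joint clamp above 1 rad and contact force between the fingers and scoop above 1 N and contact force between scoop and stand below 0.02 N and distance of scoop_center from where it was at the start of the episode above 0.04 m), for 0.2 s.
At the end, for the whole second after the job is handed in: The scoop lies flat (within 0.06 rad), right way up, wholly on the floor of the green tray, at rest and released; the clamp arm is still up (over 1.0 rad); every other loose thing is within 30 mm of where it began (x of scoop_tip in the frame of tray between -0.128 and 0.128 m and y of scoop_tip in the frame of tray between -0.068 and 0.068 m and z of each of scoop_tip, scoop_end in the frame of tray below 0.019 m and x of scoop_end in the frame of tray between -0.128 and 0.128 m and y of scoop_end in the frame of tray between -0.068 and 0.068 m and angle between scoop's own z axis and vertical below 0.06 rad and linear speed of scoop below 0.02 m/s and contact force between the fingers and scoop below 0.05 N and value of joint clamp above 1 rad and distance of each of pail, dish_low, dish_top, brush_holder, mug, bottle, jar from where it was at the start of the episode below 0.03 m); the robot touches nothing.
It fails at once if the scoop was dropped or thrown (moving faster than 0.5 m/s out of the fingers) (contact force between the fingers and scoop below 0.05 N and linear speed of scoop above 0.5 m/s).
It fails at once if the scoop was pushed hard into the tray (over 40 N) (contact force between scoop and tray above 40 N).
It fails at once if another thing was pushed away (over 30 mm) or tipped (over 0.3 rad) (distance of any of pail, dish_low, dish_top, brush_holder, mug, bottle, jar from where it was at the start of the episode above 0.03 m or angle between any of pail, dish_low, dish_top, brush_holder, mug, bottle, jar's own z axis and vertical above 0.3 rad).
It also fails if it takes over 67 s, if anything falls off the work surface, if the arm or the gripper's body presses on something with over 40 N, if the wrist force passes 120 N, or if a joint passes its speed limit or range.

## Working session

There is one attempt and no reset: what is moved stays moved. The work goes in short steps, Python scripts to look and compute and a tool call to move; the robot and the scene stay as the last step left them, time stands still between calls to the robot, and variables do not carry over. Pictures are saved under pics/ and viewed, at most 10 in all, crops included, and the job is handed in when it is done.

Besides the shell and the picture viewer there is one more tool, called after "Request:" in YAML: its name, and indented under it one key for each argument. jog_arm: Moves the arm, as the interface text tells. Its arguments: {"type":"object","properties":{"gripper":{"type":"array"},"dp":{"type":"array"},"turn":{"type":"array"}},"required":["gripper","dp","turn"]}

```bash
mkdir -p pics; python3 - <<'E'
from plant import r, optics
import cv2, json
for n in ("side","top","wrist"):
    p=optics.camera_params(n); print(n,p)
    cv2.imwrite(f"pics/{n}0.png",optics.snapshot(n))
print(r.get_state(), r.grip_point_offset)
a=cv2.imread("pics/side0.png");b=cv2.imread("pics/top0.png")
E
```

```text
side {'fovy': 42.12537124573597, 'cx': 284.968909113189, 'cy': 219.71646307765118, 'D': array([0.00383143, 0.        , 0.        , 0.        , 0.        ]), 'eye': array([-101.09343766, -982.18911044, 1181.25794155]), 'attitude': array([ 0.38717054, -0.11095   , -0.26819215,  0.87513544])}
top {'fovy': 50.94289996971909, 'cx': 281.42706519971824, 'cy': 204.67717410911305, 'D': array([0.03169929, 0.        , 0.        , 0.        , 0.        ]), 'eye': array([ 455.03454688,    3.28435389, 1321.56621582]), 'attitude': array([ 0.03109249, -0.03450989, -0.69952565,  0.7130962 ])}
wrist {'fovy': 63.529966008121846, 'cx': 279.7378622263992, 'cy': 215.06684060166552, 'D': array([-0.00513579,  0.        ,  0.        ,  0.        ,  0.        ]), 'eye': array([185.24769571, 601.21473132, 374.08080078]), 'attitude': array([-0.1239662 , -0.08024316,  0.54029671,  0.82841589])}
{'clock': 0.15, 'qpos': array([ 1.04282898e+00,  2.17599791e-01,  1.61464604e+00, -1.61920890e-05,
        1.31129151e+00, -1.12224409e-01]), 'dq': array([ 0.00219774, -0.00157574, -0.00462843, -0.00068533,  0.00055023,
        0.00079282]), 'joint_torque': array([ 3.45158560e-04, -3.97447228e+01, -3.04415345e+01, -1.52262510e-04,
        5.76933162e-03, -2.06813519e-05]), 'position': array([252.06111122, 571.15092519, 208.11450131]), 'ee_rot': array([ 2.06375520e-01,  9.78472380e-01, -9.25414308e-04, -2.98529398e-04]), 'ft_force': array([-0.16106453, -0.25929482,  0.67632113]), 'torque': array([0.04826407, 0.01388863, 0.04348862]), 'grasp_force': 0.0, 'finger_gap': 85.44302250800193} 18.700000000000003
```

View pics/top0.png

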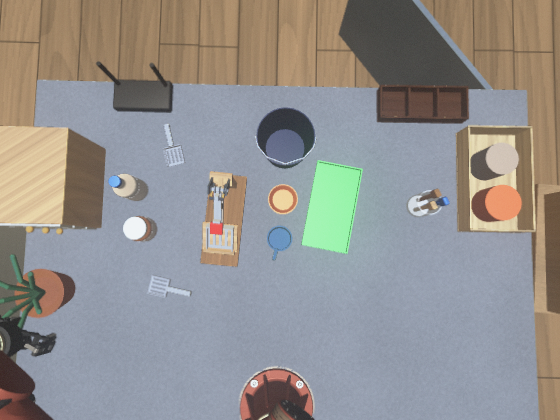

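View pics/side0.png

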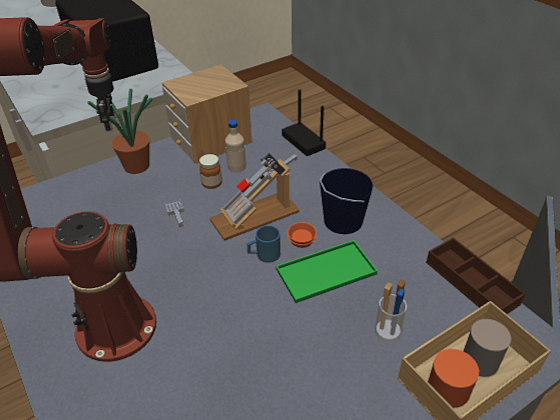

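Candidates for the scoop (top view): the one on the stand (220,235), and smaller flat ones at (173,150) and (167,288). By the description it is the one on the stand; I'll check with a close crop of both views.

```bash
cat > h.py <<'E'
from plant import r, optics
import cv2, numpy as np
from scipy.spatial.transform import Rotation as R
def ray(n,px,p=None):
    p=p or optics.camera_params(n); f=210/np.tan(np.radians(p['fovy']/2))
    K=np.array([[f,0,p['cx']],[0,f,p['cy']],[0,0,1]])
    u=cv2.undistortPoints(np.array([[px]],float),K,p['D'])[0,0]
    return p['eye'],R.from_quat(p['attitude']).apply([u[0],-u[1],-1])
def plane(n,px,z,p=None):
    e,d=ray(n,px,p); return e+d*(z-e[2])/d[2]
def tri(a,b):
    (e1,d1),(e2,d2)=a,b
    t=np.linalg.lstsq(np.c_[d1,-d2],e2-e1,rcond=None)[0]
    A,B=e1+d1*t[0],e2+d2*t[1]; return (A+B)/2,np.linalg.norm(A-B)
def blobs(im,lo,hi,amin=30):
    m=cv2.inRange(cv2.cvtColor(im,cv2.COLOR_BGR2HSV),lo,hi)
    c,_=cv2.findContours(m,cv2.RETR_EXTERNAL,cv2.CHAIN_APPROX_SIMPLE)
    return [k for k in c if cv2.contourArea(k)>amin]
def cen(k): m=cv2.moments(k); return m['m10']/m['m00'],m['m01']/m['m00']
E
python3 - <<'E'
from h import *
np.set_printoptions(precision=1,suppress=True)
t=cv2.imread("pics/top0.png");s=cv2.imread("pics/side0.png")
for n,im in(("top",t),("side",s)):
    for k in blobs(im,(0,190,140),(6,255,255),15)+blobs(im,(172,190,140),(180,255,255),15): print(n,"red",np.array(cen(k)),cv2.contourArea(k))
    for k in blobs(im,(50,150,60),(75,255,255),500):
        b=cv2.boxPoints(cv2.minAreaRect(k)); print(n,"green",b,[plane(n,q,16)[:2] for q in b])
c=np.hstack([cv2.resize(t[165:275,190:260],None,fx=5,fy=5,interpolation=2),cv2.resize(s[145:245,205:305],None,fx=4.4,fy=5.5,interpolation=2)])
cv2.imwrite("pics/crop.png",c);print(c.shape)
E
```

```text
side red [242.6 184.9] 58.5
side green [[275.9 265.9]
 [363.6 234.9]
 [377.2 273.3]
 [289.5 304.3]] [array([460.5, -65.6]), array([ 752.1, -109.9]), array([ 682.8, -253. ]), array([ 414. , -204.5])]
(550, 790, 3)
```

View pics/crop.png

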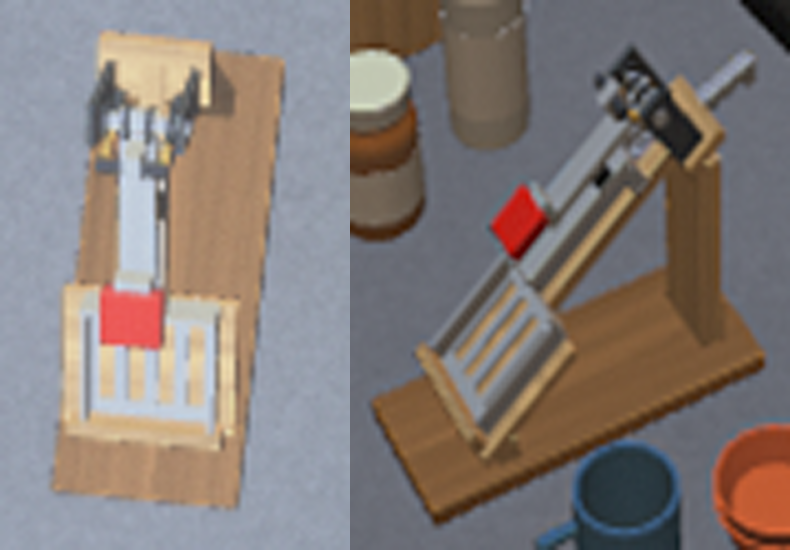

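The crop shows the largest scoop lying on the stand. Its head is at top pixel (220,240) and the red tab is over the head/handle junction at (216,228). The base corners are near (247,177), (238,266) and (201,263).

```bash
python3 - <<'E'
from h import *
np.set_printoptions(precision=1,suppress=True)
t=cv2.imread("pics/top0.png");s=cv2.imread("pics/side0.png")
for k in blobs(t,(0,150,140),(6,255,255),15)+blobs(t,(174,150,140),(180,255,255),15): print("red",np.array(cen(k)),cv2.contourArea(k))
print("tab",tri(ray("top",(216.4,228.4)),ray("side",(242.6,184.9))))
B=[plane("top",q,14)[:2] for q in((246.6,176.6),(238,266.4),(200.6,263))];print("base",B)
print(np.linalg.norm(B[0]-B[1]),np.linalg.norm(B[1]-B[2]))
d=B[0]-B[1];yaw=np.degrees(np.arctan2(d[1],d[0]));print("yaw",yaw,"ctr",(B[0]+B[2])/2)
d2=B[2]-B[1];print("yaw2",np.degrees(np.arctan2(d2[1],d2[0]))-90)
for k in blobs(t,(45,80,60),(80,255,255),500):
    b=cv2.boxPoints(cv2.minAreaRect(k));W=np.array([plane("top",q,16)[:2] for q in b]);print("tray",W,W.mean(0),np.linalg.norm(W-np.roll(W,1,0),axis=1))
# head low corners from crop (84,415),(215,432) top; head side
for c in((82,310),(84,415),(215,432),(218,305)): print("px",190+c[0]/5,165+c[1]/5)
E
```

```text
red [215.4 228.8] 91.5
tab (array([497.7, 170.9, 142.8]), np.float64(0.3250154227724444))
base [array([659.2, 104. ]), array([392.3, 122.2]), array([400.3, 232. ])]
267.47870501212327 110.1717193543719
yaw -3.8970167544193903 ctr [529.7 168. ]
yaw2 -4.146047994151772
tray [[ 459.3  -61.2]
 [ 714.6 -106. ]
 [ 690.6 -244.3]
 [ 436.2 -197.1]] [ 575.2 -152.1] [137.8 259.2 140.3 258.7]
px 206.4 227.0
px 206.8 248.0
px 233.0 251.4
px 233.6 226.0
```

Request:
jog_arm:
  gripper: [1, 1, 1, 1, 1, 1, 1, 1, 1, 1, 1, 1]
  dp:
    - [-0.04, -0.028, 0]
    - [-0.08, -0.056, 0]
    - [-0.12, -0.084, 0]
    - [-0.16, -0.112, 0]
    - [-0.2, -0.14, 0]
    - [-0.24, -0.168, 0]
    - [-0.28, -0.196, 0]
    - [-0.32, -0.223, 0]
    - [-0.36, -0.25, 0]
    - [-0.3855, -0.268, 0]
    - [-0.3855, -0.268, 0]
    - [-0.3855, -0.268, 0]
  turn: [-2, -4, -6, -8, -10, -12, -14, -16, -18, -19.8, -19.8, -19.8]

```text
clock: 1.65
position: [496.3, 171.3, 208.9]
ee_rot: [0.035, 0.999, 0.0, -0.001]
ft_force: [0.5, -0.2, 0.0]
finger_gap: 85.1
grasp_force: 0.0
```

```bash
python3 - <<'E'
from h import *
np.set_printoptions(precision=2,suppress=True)
p=optics.camera_params("wrist");im=optics.snapshot("wrist");cv2.imwrite("pics/w1.png",im)
s=r.get_state();print(s['position'],R.from_quat(s['ee_rot']).as_matrix(),s['qpos'])
print(p)
for k in blobs(im,(0,150,100),(6,255,255),200)+blobs(im,(174,150,100),(180,255,255),200):
    print("red",np.array(cen(k)),cv2.contourArea(k),plane("wrist",cen(k),144,p))
E
```

```text
[496.08 171.65 208.88] [[-1.    0.07 -0.  ]
 [ 0.07  1.    0.  ]
 [ 0.    0.   -1.  ]] [ 0.2   0.    1.85  0.    1.29 -1.3 ]
{'fovy': 63.529966008121846, 'cx': 279.7378622263992, 'cy': 215.06684060166552, 'D': array([-0.01,  0.  ,  0.  ,  0.  ,  0.  ]), 'eye': array([423.27, 176.17, 375.01]), 'attitude': array([-0.11, -0.1 ,  0.67,  0.72])}
red [278.56 225.11] 2004.0 [501.03 170.27 144.  ]
```

View pics/w1.png

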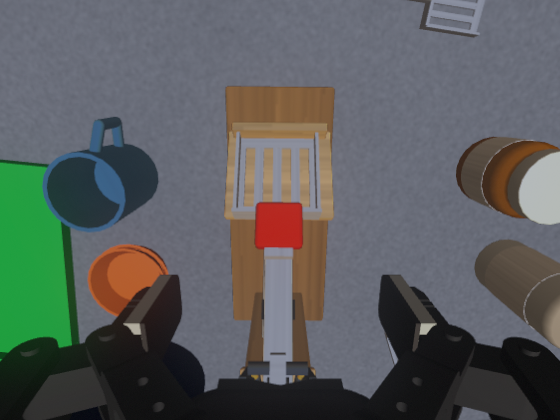

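The wrist view shows the tab at (279,225), the head spanning rows 135–213, and the fingers symmetric about it. I'm going down to grip the tab.

Request:
jog_arm:
  gripper: [1, 1, 1, 1, -1, -1, -1, -1, -1, -1]
  dp:
    - [-0.004, 0, 0.03]
    - [-0.004, 0, 0.06]
    - [-0.004, 0, 0.088]
    - [-0.004, 0, 0.088]
    - [-0.004, 0, 0.088]
    - [-0.004, 0, 0.088]
    - [-0.004, 0, 0.088]
    - [-0.004, 0, 0.088]
    - [-0.004, 0, 0.088]
    - [-0.004, 0, 0.088]
  turn: [0, 0, 0, 0, 0, 0, 0, 0, 0, 0]

```text
clock: 2.95
position: [501.8, 170.0, 123.2]
ee_rot: [0.035, 0.999, -0.001, 0.001]
ft_force: [-1.7, -1.7, 5.3]
finger_gap: 30.8
grasp_force: 58.9
```

Request:
jog_arm:
  gripper: [-1, -1, -1, -1, -1, -1, -1, -1, -1, -1, -1, -1]
  dp:
    - [0.005, 0, -0.0125]
    - [0.01, 0, -0.0257]
    - [0.0124, 0, -0.0393]
    - [0.0133, 0, -0.0532]
    - [0.0124, 0, -0.067]
    - [0.0097, 0, -0.0808]
    - [0.0055, 0, -0.094]
    - [-0.0006, 0, -0.1064]
    - [-0.004, 0, -0.112]
    - [-0.0064, 0, -0.1158]
    - [-0.0064, 0, -0.1158]
    - [-0.0064, 0, -0.1158]
  turn: [0, 0, 0, 0, 0, 0, 0, 0, 0, 0, 0, 0]

```text
clock: 4.45
position: [506.7, 170.1, 236.4]
ee_rot: [0.035, 0.999, -0.0, -0.001]
ft_force: [-0.2, -0.2, -0.3]
finger_gap: 0.1
grasp_force: 0.0
```

```bash
python3 - <<'E'
from h import *
s=optics.snapshot("side");t=optics.snapshot("top");w=optics.snapshot("wrist")
c=cv2.resize(s[110:250,190:320],None,fx=4,fy=4,interpolation=2)
cv2.imwrite("pics/s2.png",c)
for im in(s,t,w):
  for k in blobs(im,(0,150,100),(6,255,255),15)+blobs(im,(174,150,100),(180,255,255),15): print("red",np.array(cen(k)),cv2.contourArea(k))
print(r.get_state()['position'])
E
```

```text
red [116.45196759 340.05815972] 576.0
red [ 80.59748428 257.09433962] 26.5
red [ 92.91666667 251.71666667] 20.0
red [102.14516129 228.89784946] 31.0
red [ 58.0131397  219.22302905] 482.0
red [242.75402299 184.71264368] 72.5
red [220.44246575  44.37214612] 365.0
red [203.39285714  34.60714286] 28.0
red [90.81936775 39.2180072 ] 2082.5
red [279.26956433 200.93847567] 1633.5
[506.81584473 170.12270405 236.50887673]
```

View pics/s2.png

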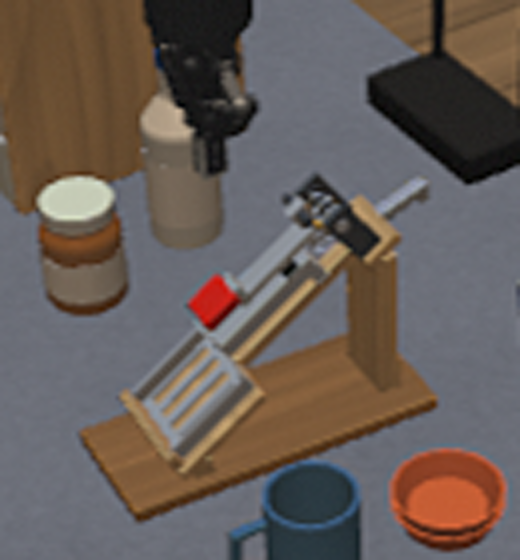

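The tab is still shut at side px (243,185): the grip slid off, probably because the tab was near the pad tips. I'll re-measure it with the wrist view and grip deeper.

```bash
python3 - <<'E'
from h import *
np.set_printoptions(precision=1,suppress=True)
p=optics.camera_params("wrist")
w=ray("wrist",(279.3,200.9),p)
print(tri(w,ray("side",(242.7,184.8))),tri(w,ray("top",(215.9,228.6))))
print(plane("wrist",(279.3,200.9),144,p),p['eye'],r.get_state()['finger_gap'])
# scoop head edges from first wrist view: bed-parallel plane
e=np.array([423.27,176.17,375.01]);p1=dict(p,eye=e)
n=np.array([-.574,0,.819]);n=R.from_euler('z',-4,degrees=True).apply(n);u=R.from_euler('z',-4,degrees=True).apply([.819,0,.574])
m=np.array([529.7,168,95.])
for px,h in(((279,135),18),((279,213),18),((238,175),22),((320,175),22)):
    _,d=ray("wrist",px,p1); q=e+d*(((m+h*n-e)@n)/(d@n)); print(px,"s=",(q-m)@u,q)
E
```

```text
(array([499.5, 170.7, 143.3]), np.float64(3.1969849824155903)) (array([497. , 170.3, 158.3]), np.float64(0.7593391344678118))
[500.9 170.3 144. ] [433.8 175.1 402.7] -0.0774681829732951
(279, 135) s= -92.71438377676358 [443.7 174.4  56.5]
(279, 213) s= -17.404018618171914 [505.2 170.1  99.8]
(238, 175) s= -50.766934439977796 [473.2 136.8  83.9]
(320, 175) s= -50.778444731851266 [478.1 207.6  83.9]
```

Request:
jog_arm:
  gripper: [1, 1, 1, 1, 1, 1, 1, -1, -1, -1, -1, -1]
  dp:
    - [0.004, 0, 0]
    - [0.004, 0, 0]
    - [0.004, 0, 0]
    - [0.004, 0, 0.04]
    - [0.004, 0, 0.08]
    - [0.004, 0, 0.124]
    - [0.004, 0, 0.124]
    - [0.004, 0, 0.124]
    - [0.004, 0, 0.124]
    - [0.004, 0, 0.124]
    - [0.004, 0, 0.124]
    - [0.004, 0, 0.124]
  turn: [0, 0, 0, 0, 0, 0, 0, 0, 0, 0, 0, 0]

```text
clock: 6.1
position: [504.9, 169.8, 115.6]
ee_rot: [0.035, 0.999, -0.001, 0.002]
ft_force: [-1.7, -3.5, 5.4]
finger_gap: 32.4
grasp_force: 60.4
```

Request:
jog_arm:
  gripper: [-1, -1, -1, -1]
  dp:
    - [0.0022, 0, -0.005]
    - [0.0042, 0, -0.01]
    - [0.006, 0, -0.015]
    - [0.0083, 0, -0.02]
  turn: [0, 0, 0, 0]

```text
clock: 6.6
position: [498.8, 170.3, 133.5]
ee_rot: [0.035, 0.999, -0.0, 0.005]
ft_force: [11.5, -2.0, -8.0]
finger_gap: 32.2
grasp_force: 60.3
```

Request:
jog_arm:
  gripper: [-1, -1, -1, -1]
  dp:
    - [0.0005, 0, -0.008]
    - [0.0015, 0, -0.016]
    - [0.0025, 0, -0.024]
    - [0.003, 0, -0.032]
  turn: [0, 0, 0, 0]

```text
clock: 7.1
position: [495.5, 170.6, 165.5]
ee_rot: [0.035, 0.999, -0.0, 0.004]
ft_force: [10.5, -2.5, -8.0]
finger_gap: 31.9
grasp_force: 60.2
```

Request:
jog_arm:
  gripper: [-1, -1, -1, -1, -1, -1]
  dp:
    - [-0.001, 0, -0.007]
    - [-0.0025, 0, -0.014]
    - [-0.004, 0, -0.021]
    - [-0.0055, 0, -0.028]
    - [-0.0075, 0, -0.034]
    - [-0.01, 0, -0.04]
  turn: [0, 0, 0, 0, 0, 0]

```text
clock: 7.85
position: [504.8, 169.8, 205.2]
ee_rot: [0.035, 0.999, -0.0, 0.004]
ft_force: [10.1, -1.7, -7.4]
finger_gap: 31.8
grasp_force: 60.1
```

Request:
jog_arm:
  gripper: [-1, -1, -1, -1, -1]
  dp:
    - [-0.003, 0, -0.007]
    - [-0.006, 0, -0.013]
    - [-0.0085, 0, -0.019]
    - [-0.011, 0, -0.024]
    - [-0.011, 0, -0.024]
  turn: [0, 0, 0, 0, 0]

```text
clock: 8.48
position: [517.4, 168.9, 229.5]
ee_rot: [0.035, 0.999, -0.0, 0.005]
ft_force: [11.8, -1.6, -9.2]
finger_gap: 31.6
grasp_force: 60.5
```

```bash
python3 - <<'E'
from h import *
np.set_printoptions(precision=1,suppress=True)
s=optics.snapshot("side")
c=cv2.resize(s[60:250,150:320],None,fx=3.5,fy=3.1,interpolation=2)
cv2.imwrite("pics/s3.png",c)
for k in blobs(s,(0,170,140),(6,255,255),15)+blobs(s,(174,170,140),(180,255,255),15): print("red",np.array(cen(k)),cv2.contourArea(k))
E
```

```text
red [240.3 151.7] 31.5
```

View pics/s3.png

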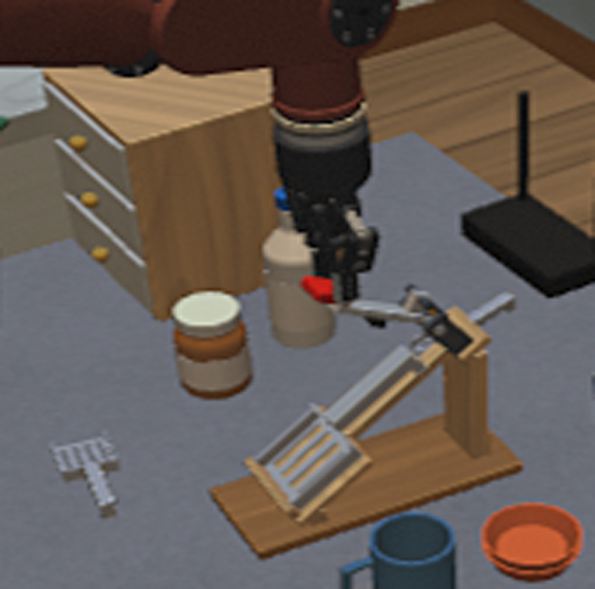

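The side view shows the arm raised at (320,288) in the crop, still gripped near the tab's inner end. I'll compute its angle.

```bash
python3 - <<'E'
from h import *
for px in((240.3,151.7),(150+430/3.5,60+312/3.1)):
    e,d=ray("side",px);print(e+d*(170.-e[1])/d[1])
E
```

```text
[498.69716014 170.         265.61158243]
[607.72316542 170.         188.06281603]
```

Request:
jog_arm:
  gripper: [1, 1, 1, 1, 1, 1, 1, 1, 1, 1]
  dp:
    - [0, 0, 0]
    - [0, 0, 0]
    - [0, 0, 0]
    - [0, 0, 0]
    - [0, 0, -0.03]
    - [0, 0, -0.06]
    - [0, 0, -0.1]
    - [0, 0, -0.14]
    - [0, 0, -0.14]
    - [0, 0, -0.14]
  turn: [0, 0, 0, 0, 0, 0, 0, 0, 0, 0]

```text
clock: 9.78
position: [512.5, 169.8, 368.2]
ee_rot: [0.035, 0.999, -0.0, -0.0]
ft_force: [-0.1, 0.5, 0.2]
finger_gap: 85.3
grasp_force: 0.0
```

```bash
python3 - <<'E'
from h import *
np.set_printoptions(precision=1,suppress=True)
s=optics.snapshot("side");t=optics.snapshot("top");cv2.imwrite("pics/s4.png",s)
K=[]
for im in(s,t):
  for k in blobs(im,(0,150,140),(6,255,255),30)+blobs(im,(174,150,140),(180,255,255),30):
    c=cen(k)
    if 195<c[0]<260 and 100<c[1]<260: print("red",np.array(c),cv2.contourArea(k));K.append(c)
for px in K[:1]:
    e,d=ray("side",px);print(e+d*(168.-e[1])/d[1])
if len(K)>1: print(tri(ray("side",K[0]),ray("top",K[1])))
E
```

```text
red [242.3 150.2] 38.0
[504.6 168.  269.8]
```

The clamp stays up. Jog only offers yaw, so I'll test, clear of everything, whether the arm tilts when a pose is beyond its reach.

Request:
jog_arm:
  gripper: [1, 1, 1, 1, 1, 1, 1, 1, 1, 1]
  dp:
    - [-0.06, 0, 0]
    - [-0.12, 0, 0]
    - [-0.18, 0, 0]
    - [-0.24, 0, 0]
    - [-0.3, 0, 0]
    - [-0.36, 0, 0]
    - [-0.42, 0, 0]
    - [-0.46, 0, 0]
    - [-0.46, 0, 0]
    - [-0.46, 0, 0]
  turn: [0, 0, 0, 0, 0, 0, 0, 0, 0, 0]

```text
clock: 11.12
position: [924.1, 131.4, 353.8]
ee_rot: [0.035, 0.999, 0.004, 0.022]
ft_force: [-0.4, 1.2, 0.9]
finger_gap: 85.3
grasp_force: 0.0
```

```bash
python3 - <<'E'
from h import *
np.set_printoptions(precision=3,suppress=True)
s=r.get_state();print(s['qpos'],s['position'],R.from_quat(s['ee_rot']).as_matrix())
E
```

```text
[ 0.065  0.941  0.308  0.004  1.847 -1.435] [924.061 131.441 353.795] [[-0.997  0.069  0.045]
 [ 0.07   0.998  0.006]
 [-0.044  0.009 -0.999]]
```

Request:
jog_arm:
  gripper: [1, 1, 1, 1]
  dp:
    - [0.06, 0, 0]
    - [0.1, 0, 0]
    - [0.1, 0, 0]
    - [0.1, 0, 0]
  turn: [0, 0, 0, 0]

```text
clock: 11.62
position: [826.0, 138.7, 352.4]
ee_rot: [0.035, 0.999, 0.004, 0.025]
ft_force: [0.3, 0.4, 0.7]
finger_gap: 85.2
grasp_force: 0.0
```

```bash
python3 - <<'E'
from h import *
np.set_printoptions(precision=3,suppress=True)
s=r.get_state();print(s['clock'],s['qpos'],s['position'],R.from_quat(s['ee_rot']).as_matrix())
E
```

```text
11.625 [ 0.082  0.601  0.844  0.002  1.646 -1.42 ] [825.964 138.661 352.359] [[-0.996  0.069  0.05 ]
 [ 0.069  0.998  0.006]
 [-0.05   0.01  -0.999]]
```

The tilt persists in the commanded pose (0.05 rad now, towards the wanted side), so I can build it up by pushing on at the reach limit.

Request:
jog_arm:
  gripper: [1, 1, 1, 1, 1, 1, 1, 1]
  dp:
    - [-0.06, 0, 0]
    - [-0.12, 0, 0]
    - [-0.18, 0, 0]
    - [-0.25, 0, 0]
    - [-0.35, 0, 0]
    - [-0.45, 0, 0]
    - [-0.55, 0, 0]
    - [-0.65, 0, 0]
  turn: [0, 0, 0, 0, 0, 0, 0, 0]

```text
clock: 12.62
position: [971.7, 89.2, 280.8]
ee_rot: [0.035, 0.998, 0.007, 0.045]
ft_force: [0.3, 0.4, -0.8]
finger_gap: 85.6
grasp_force: 0.0
```

```bash
cat > st.py <<'E'
from h import *
np.set_printoptions(precision=3,suppress=True)
s=r.get_state();M=R.from_quat(s['ee_rot']).as_matrix();print(s['clock'],s['qpos'],s['position'].round(1),'\n',M,'tilt',np.degrees(np.arccos(-M[2,2])))
E
python3 st.py
```

```text
12.625 [ 0.017  1.021  0.308  0.009  1.723 -1.482] [971.7  89.2 280.8] 
 [[-0.994  0.069  0.09 ]
 [ 0.071  0.997  0.01 ]
 [-0.089  0.016 -0.996]] tilt 5.200016516922052
```

Request:
jog_arm:
  gripper: [1]
  dp:
    - [-0.5, 0, -0.3]
  turn: [0]

```text
clock: 12.75
position: [978.2, 81.6, 297.9]
ee_rot: [0.035, 0.997, 0.009, 0.062]
ft_force: [-0.2, -0.1, 0.1]
finger_gap: 85.3
grasp_force: 0.0
```

```bash
python3 st.py
```

```text
12.75 [ 0.008  1.004  0.308  0.013  1.705 -1.491] [978.2  81.6 297.9] 
 [[-0.99   0.069  0.124]
 [ 0.071  0.997  0.013]
 [-0.123  0.022 -0.992]] tilt 7.167032042592122
```

Request:
jog_arm:
  gripper: [1]
  dp:
    - [-0.5, 0, -0.2]
  turn: [0]

```text
clock: 12.88
position: [987.4, 73.4, 317.2]
ee_rot: [0.035, 0.996, 0.011, 0.084]
ft_force: [-0.5, 0.6, 0.5]
finger_gap: 85.5
grasp_force: 0.0
```

Request:
jog_arm:
  gripper: [1]
  dp:
    - [-0.5, 0, -0.2]
  turn: [0]

```text
clock: 13.0
position: [995.8, 65.8, 332.3]
ee_rot: [0.035, 0.994, 0.013, 0.104]
ft_force: [-0.6, 0.3, -0.6]
finger_gap: 85.5
grasp_force: 0.0
```

Request:
jog_arm:
  gripper: [1]
  dp:
    - [-0.5, 0, -0.2]
  turn: [0]

```text
clock: 13.12
position: [1003.4, 58.6, 348.2]
ee_rot: [0.035, 0.992, 0.015, 0.123]
ft_force: [-0.3, 0.4, -0.2]
finger_gap: 85.3
grasp_force: 0.0
```

Request:
jog_arm:
  gripper: [1]
  dp:
    - [-0.5, 0, -0.2]
  turn: [0]

```text
clock: 13.25
position: [1010.0, 51.9, 365.5]
ee_rot: [0.035, 0.989, 0.016, 0.142]
ft_force: [-0.3, -1.4, 0.9]
finger_gap: 85.8
grasp_force: 0.0
```

```bash
python3 st.py
```

```text
13.25 [-0.028  0.943  0.308  0.031  1.606 -1.522] [1010.    51.9  365.5] 
 [[-0.957  0.065  0.282]
 [ 0.074  0.997  0.023]
 [-0.279  0.043 -0.959]] tilt 16.414097248060518
```

Tilting works (16.4°, about 2.3° per push). The tilt heading is slightly off to +y, so I'll shift to -y and continue pushing radially there to correct it.

Request:
jog_arm:
  gripper: [1, 1, 1, 1, 1, 1]
  dp:
    - [0.02, -0.06, 0]
    - [0.03, -0.12, 0]
    - [0.04, -0.18, 0]
    - [0.05, -0.24, 0]
    - [0.06, -0.3, 0]
    - [0.06, -0.3, 0]
  turn: [0, 0, 0, 0, 0, 0]

```text
clock: 14.0
position: [932.6, -251.8, 339.3]
ee_rot: [0.039, 0.989, 0.013, 0.144]
ft_force: [0.2, 0.8, -0.3]
finger_gap: 85.1
grasp_force: 0.0
```

Request:
jog_arm:
  gripper: [1]
  dp:
    - [-0.5, -0.09, -0.2]
  turn: [0]

```text
clock: 14.12
position: [962.7, -252.9, 351.0]
ee_rot: [0.037, 0.99, 0.019, 0.133]
ft_force: [4.5, 0.1, -1.2]
finger_gap: 85.4
grasp_force: 0.0
```

Request:
jog_arm:
  gripper: [1]
  dp:
    - [-0.5, -0.09, -0.2]
  turn: [0]

```text
clock: 14.25
position: [978.7, -256.8, 377.5]
ee_rot: [0.036, 0.987, 0.013, 0.157]
ft_force: [-14.1, 2.9, 11.5]
finger_gap: 85.5
grasp_force: 0.0
```

Request:
jog_arm:
  gripper: [1]
  dp:
    - [-0.5, -0.09, -0.2]
  turn: [0]

```text
clock: 14.38
position: [983.5, -258.8, 399.7]
ee_rot: [0.036, 0.983, 0.008, 0.177]
ft_force: [-0.4, 0.3, 1.2]
finger_gap: 85.4
grasp_force: 0.0
```

```bash
python3 st.py
```

```text
14.375 [-0.368  0.913  0.308  0.129  1.586 -1.841] [ 983.5 -258.8  399.7] 
 [[-0.934  0.069  0.35 ]
 [ 0.074  0.997  0.003]
 [-0.348  0.029 -0.937]] tilt 20.466325495047062
```

Request:
jog_arm:
  gripper: [1]
  dp:
    - [-0.5, -0.09, -0.15]
  turn: [0]

```text
clock: 14.5
position: [989.3, -261.2, 422.5]
ee_rot: [0.037, 0.979, 0.003, 0.2]
ft_force: [0.2, -0.4, 0.4]
finger_gap: 85.5
grasp_force: 0.0
```

Request:
jog_arm:
  gripper: [1]
  dp:
    - [-0.5, -0.09, -0.1]
  turn: [0]

```text
clock: 14.62
position: [997.0, -264.0, 436.6]
ee_rot: [0.038, 0.975, -0.002, 0.219]
ft_force: [-0.2, 0.2, -0.0]
finger_gap: 85.5
grasp_force: 0.0
```

Request:
jog_arm:
  gripper: [1]
  dp:
    - [-0.5, -0.09, -0.1]
  turn: [0]

```text
clock: 14.75
position: [1004.0, -266.9, 449.3]
ee_rot: [0.039, 0.971, -0.006, 0.237]
ft_force: [0.5, -0.3, 0.4]
finger_gap: 85.2
grasp_force: 0.0
```

Request:
jog_arm:
  gripper: [1]
  dp:
    - [-0.5, -0.09, -0.1]
  turn: [0]

```text
clock: 14.88
position: [1009.9, -269.6, 464.2]
ee_rot: [0.04, 0.966, -0.01, 0.255]
ft_force: [-0.2, -0.6, 0.2]
finger_gap: 85.5
grasp_force: 0.0
```

```bash
python3 st.py
```

```text
14.875 [-0.372  0.866  0.308  0.143  1.47  -1.839] [1009.9 -269.6  464.2] 
 [[-0.866  0.082  0.493]
 [ 0.071  0.997 -0.04 ]
 [-0.494  0.    -0.869]] tilt 29.623964665587213
```

Request:
jog_arm:
  gripper: [1]
  dp:
    - [-0.5, 0, -0.1]
  turn: [0]

```text
clock: 15.0
position: [1016.7, -263.0, 482.1]
ee_rot: [0.041, 0.961, -0.015, 0.273]
ft_force: [0.6, 0.0, -0.2]
finger_gap: 85.4
grasp_force: 0.0
```

Request:
jog_arm:
  gripper: [1]
  dp:
    - [-0.5, 0, -0.1]
  turn: [0]

```text
clock: 15.12
position: [1022.8, -253.5, 502.4]
ee_rot: [0.041, 0.956, -0.018, 0.291]
ft_force: [-0.6, -0.5, -0.3]
finger_gap: 85.2
grasp_force: 0.0
```

```bash
cat >> st.py <<'E'
import sys
def go(*t): print(t,'dp mm',((np.array(t)-s['position'])@M).round(1))
if len(sys.argv)>1: go(*map(float,sys.argv[1:4]))
E
python3 st.py 400 180 420
```

```text
15.125 [-0.352  0.837  0.308  0.139  1.42  -1.817] [1022.8 -253.5  502.4] 
 [[-0.827  0.089  0.555]
 [ 0.068  0.996 -0.058]
 [-0.558 -0.01  -0.83 ]] tilt 33.94649234329403
(400.0, 180.0, 420.0) dp mm [ 590.5  377.4 -302.7]
```

Request:
jog_arm:
  gripper: [1, 1, 1, 1, 1, 1, 1, 1, 1, 1, 1, 1]
  dp:
    - [0.045, 0.029, -0.023]
    - [0.09, 0.058, -0.046]
    - [0.135, 0.086, -0.069]
    - [0.18, 0.115, -0.092]
    - [0.225, 0.144, -0.115]
    - [0.27, 0.173, -0.138]
    - [0.315, 0.201, -0.161]
    - [0.36, 0.23, -0.184]
    - [0.405, 0.259, -0.207]
    - [0.45, 0.288, -0.23]
    - [0.495, 0.316, -0.253]
    - [0.54, 0.345, -0.277]
  turn: [0, 0, 0, 0, 0, 0, 0, 0, 0, 0, 0, 0]

```text
clock: 16.62
position: [451.7, 143.6, 432.1]
ee_rot: [0.042, 0.955, -0.016, 0.294]
ft_force: [0.4, 0.6, 0.1]
finger_gap: 85.6
grasp_force: 0.0
```

```bash
python3 st.py 448 174 226
```

```text
16.625 [ 0.315 -0.594  1.999 -0.245  1.19  -1.14 ] [451.7 143.6 432.1] 
 [[-0.824  0.089  0.559]
 [ 0.07   0.996 -0.055]
 [-0.562 -0.006 -0.827]] tilt 34.18843372617191
(448.0, 174.0, 226.0) dp mm [121.   31.1 166.7]
```

Request:
jog_arm:
  gripper: [1, 1, 1, 1, 1, 1]
  dp:
    - [0.03, 0.008, 0.042]
    - [0.06, 0.016, 0.084]
    - [0.09, 0.023, 0.125]
    - [0.121, 0.031, 0.167]
    - [0.121, 0.031, 0.167]
    - [0.121, 0.031, 0.167]
  turn: [0, 0, 0, 0, 0, 0]

```text
clock: 17.38
position: [449.7, 173.0, 225.9]
ee_rot: [0.041, 0.955, -0.016, 0.293]
ft_force: [-0.3, 0.4, 1.3]
finger_gap: 85.3
grasp_force: 0.0
```

```bash
python3 st.py 532.3 168 102; python3 - <<'E'
from h import *
cv2.imwrite("pics/w5.png",optics.snapshot("wrist"));print(optics.camera_params("wrist"))
E
```

```text
17.375 [ 0.405 -0.458  2.295 -0.384  0.807 -0.883] [449.7 173.  225.9] 
 [[-0.825  0.088  0.558]
 [ 0.069  0.996 -0.055]
 [-0.561 -0.007 -0.828]] tilt 34.12887184798865
(532.3, 168.0, 102.0) dp mm [  1.    3.1 149. ]
{'fovy': 63.529966008121846, 'cx': 279.7378622263992, 'cy': 215.06684060166552, 'D': array([-0.00513579,  0.        ,  0.        ,  0.        ,  0.        ]), 'eye': array([297.80276506, 186.84280244, 322.33548483]), 'attitude': array([-0.32019615, -0.29031577,  0.60985883,  0.66427659])}
```

View pics/w5.png

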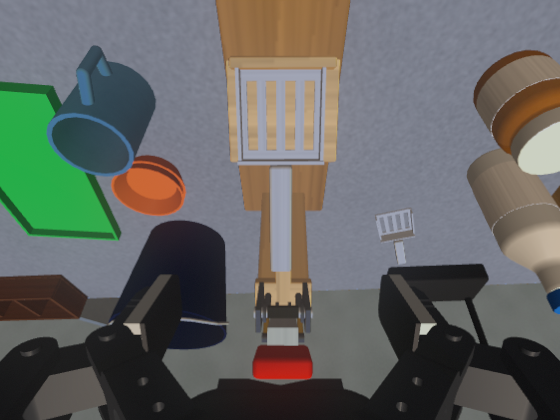

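The wrist view looks square along the bed normal: head rows 68–162, handle centred at x=281 below it, and the raised tab at (282,362) clear of the fingers. I'll compute the grip point from it.

```bash
python3 - <<'E'
from h import *
np.set_printoptions(precision=1,suppress=True)
p=optics.camera_params("wrist")
yw=R.from_euler('z',-4,degrees=True)
n=yw.apply([-.574,0,.819]);u=yw.apply([.819,0,.574]);v=yw.apply([0,1,0]);m=np.array([529.7,168,95.]);e=p['eye']
for px,h in(((281,162),18),((281,68),20),((281,165),30),((240,120),20),((321,120),20),((271,200),30),((291,200),30),((281,270),30)):
    _,d=ray("wrist",px,p); q=e+d*(((m+h*n-e)@n)/(d@n)); print(px,"s,y",(q-m)@u,(q-m)@v)
print("tool in bed",[(R.from_quat(r.get_state()['ee_rot']).as_matrix()[:,2]@a).round(3) for a in(u,v,n)])
E
```

```text
(281, 162) s,y -21.43752191732897 -1.012629826508195
(281, 68) s,y -98.319089428622 -0.15864770424769567
(281, 165) s,y -20.423822382806087 -0.895697125898927
(240, 120) s,y -57.733828466085946 -35.56248012094923
(321, 120) s,y -56.925489649106034 33.39313382997284
(271, 200) s,y 10.197441923402396 -10.013271513951741
(291, 200) s,y 10.345000878218602 7.549913792840154
(281, 270) s,y 77.45047657440739 -1.9545889940756864
tool in bed [np.float64(-0.015), np.float64(-0.016), np.float64(-1.0)]
```

Request:
jog_arm:
  gripper: [1, 1, 1, 1, 1, 1, 1]
  dp:
    - [0.005, 0.002, 0.03]
    - [0.005, 0.002, 0.06]
    - [0.005, 0.002, 0.09]
    - [0.005, 0.002, 0.12]
    - [0.005, 0.002, 0.14]
    - [0.005, 0.002, 0.148]
    - [0.005, 0.002, 0.148]
  turn: [0, 0, 0, 0, 0, 0, 0]

```text
clock: 18.3
position: [526.8, 165.7, 97.3]
ee_rot: [0.041, 0.956, -0.017, 0.291]
ft_force: [-1.6, -0.3, -0.5]
finger_gap: 85.4
grasp_force: 0.0
```

```bash
python3 st.py 529 167 100; python3 - <<'E'
from h import *
print(r.get_state()['ft_force'])
s=optics.snapshot("side")
for k in blobs(s,(0,150,120),(6,255,255),10)+blobs(s,(174,150,120),(180,255,255),10):
    c=cen(k)
    if 200<c[0]<270 and 120<c[1]<200: print(c,cv2.contourArea(k))
E
```

```text
18.3 [ 0.311 -0.061  2.265 -0.55   0.444 -0.732] [526.8 165.7  97.3] 
 [[-0.827  0.089  0.555]
 [ 0.069  0.996 -0.057]
 [-0.558 -0.009 -0.83 ]] tilt 33.919211013919536
(529.0, 167.0, 100.0) dp mm [-3.2  1.4 -1.1]
[-1.56535276 -0.33780181 -0.52396294]
(242.3848797250859, 150.6357388316151) 48.5
```

Request:
jog_arm:
  gripper: [-1, -1, -1, -1, -1, -1]
  dp:
    - [-0.002, 0.001, -0.001]
    - [-0.002, 0.001, -0.001]
    - [-0.002, 0.001, -0.001]
    - [-0.002, 0.001, -0.001]
    - [-0.002, 0.001, -0.001]
    - [-0.002, 0.001, -0.001]
  turn: [0, 0, 0, 0, 0, 0]

```text
clock: 19.1
position: [525.9, 166.5, 97.6]
ee_rot: [0.041, 0.956, -0.018, 0.29]
ft_force: [-5.0, -0.3, 6.0]
finger_gap: 16.9
grasp_force: 58.5
```

Request:
jog_arm:
  gripper: [-1, -1, -1, -1]
  dp:
    - [0, 0, -0.008]
    - [0, 0, -0.016]
    - [0, 0, -0.025]
    - [0, 0, -0.025]
  turn: [0, 0, 0, 0]

```text
clock: 19.6
position: [512.2, 168.1, 118.7]
ee_rot: [0.041, 0.956, -0.017, 0.29]
ft_force: [0.7, 0.4, -2.0]
finger_gap: 16.8
grasp_force: 58.8
```

```bash
python3 st.py 373 177 121
```

```text
19.6 [ 0.328 -0.134  2.28  -0.503  0.503 -0.774] [512.2 168.1 118.7] 
 [[-0.828  0.089  0.554]
 [ 0.068  0.996 -0.057]
 [-0.556 -0.009 -0.831]] tilt 33.815713957952156
(373.0, 177.0, 121.0) dp mm [114.6  -3.5 -79.5]
```

Request:
jog_arm:
  gripper: [-1, -1, -1, -1, -1, -1, -1]
  dp:
    - [0.018, -0.001, -0.016]
    - [0.036, -0.001, -0.032]
    - [0.055, -0.002, -0.048]
    - [0.073, -0.002, -0.064]
    - [0.091, -0.003, -0.08]
    - [0.091, -0.003, -0.08]
    - [0.091, -0.003, -0.08]
  turn: [0, 0, 0, 0, 0, 0, 0]

```text
clock: 20.48
position: [393.0, 175.9, 134.3]
ee_rot: [0.041, 0.956, -0.017, 0.29]
ft_force: [0.3, -0.5, -0.7]
finger_gap: 17.0
grasp_force: 58.9
```

```bash
python3 st.py 392 176 240; python3 - <<'E'
from h import *
s=optics.snapshot("side");cv2.imwrite("pics/s6.png",cv2.resize(s[40:340,60:400],None,fx=2.3,fy=2))
E
```

```text
20.475 [ 0.496 -0.444  2.468 -0.521  0.682 -0.653] [393.  175.9 134.3] 
 [[-0.828  0.088  0.553]
 [ 0.068  0.996 -0.057]
 [-0.556 -0.01  -0.831]] tilt 33.80138813923344
(392.0, 176.0, 240.0) dp mm [-58.   -1.  -88.4]
```

View pics/s6.png

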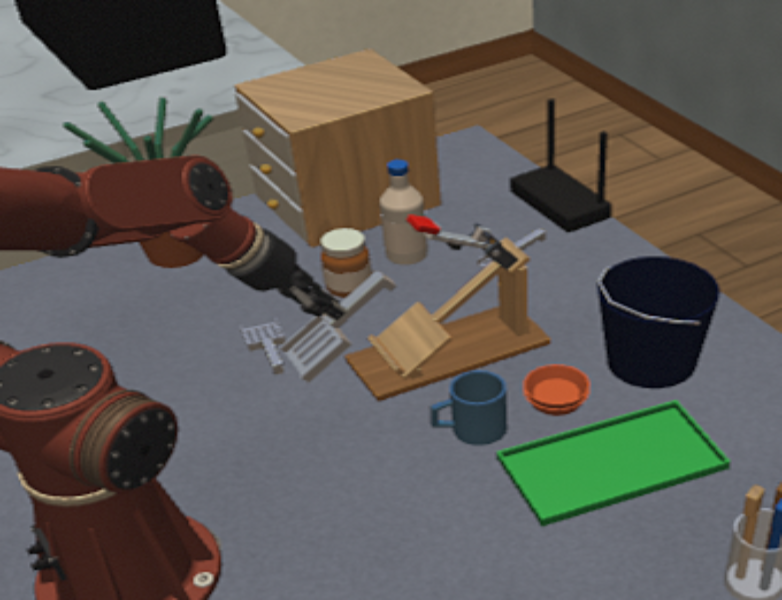

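The scoop is held square and clear of the stand, with the clamp still up at crop (423,224). Next I raise it and carry it to the azimuth of the tool's lean, to undo the tilt at the inner reach limit.

Request:
jog_arm:
  gripper: [-1, -1, -1, -1, -1, -1, -1, -1, -1, -1]
  dp:
    - [-0.03, 0, -0.03]
    - [-0.06, -0.01, -0.06]
    - [-0.096, -0.03, -0.097]
    - [-0.096, -0.07, -0.097]
    - [-0.096, -0.11, -0.097]
    - [-0.096, -0.15, -0.097]
    - [-0.096, -0.19, -0.097]
    - [-0.096, -0.216, -0.097]
    - [-0.096, -0.216, -0.097]
    - [-0.096, -0.216, -0.097]
  turn: [0, 0, 0, 0, 0, 0, 0, 0, 0, 0]

```text
clock: 21.78
position: [422.7, -43.1, 266.3]
ee_rot: [0.042, 0.958, -0.017, 0.282]
ft_force: [0.5, 0.5, -1.8]
finger_gap: 16.9
grasp_force: 59.2
```

Request:
jog_arm:
  gripper: [-1, -1, -1]
  dp:
    - [0.04, 0, -0.02]
    - [0.08, 0, -0.04]
    - [0.12, 0, -0.06]
  turn: [0, 0, 0]

```text
clock: 22.15
position: [408.2, -42.2, 236.3]
ee_rot: [0.04, 0.963, -0.016, 0.264]
ft_force: [0.0, -0.1, -1.0]
finger_gap: 16.5
grasp_force: 59.2
```

```bash
python3 st.py
```

```text
22.15 [-0.395 -0.776  2.419  0.178  0.989 -1.941] [408.2 -42.2 236.3] 
 [[-0.857  0.086  0.508]
 [ 0.07   0.996 -0.052]
 [-0.51  -0.009 -0.86 ]] tilt 30.693946198431593
```

Request:
jog_arm:
  gripper: [-1]
  dp:
    - [0.4, 0, -0.4]
  turn: [0]

```text
clock: 22.28
position: [398.8, -42.3, 240.5]
ee_rot: [0.041, 0.968, -0.014, 0.245]
ft_force: [-0.4, -0.9, -1.0]
finger_gap: 16.7
grasp_force: 59.2
```

Request:
jog_arm:
  gripper: [-1]
  dp:
    - [0.4, 0, -0.4]
  turn: [0]

```text
clock: 22.4
position: [391.5, -43.5, 252.4]
ee_rot: [0.041, 0.972, -0.013, 0.229]
ft_force: [0.8, -0.6, -1.1]
finger_gap: 16.5
grasp_force: 59.2
```

Request:
jog_arm:
  gripper: [-1]
  dp:
    - [0.4, 0, -0.4]
  turn: [0]

```text
clock: 22.52
position: [383.0, -44.7, 267.0]
ee_rot: [0.041, 0.976, -0.012, 0.212]
ft_force: [-0.4, -1.1, -1.0]
finger_gap: 16.6
grasp_force: 59.2
```

```bash
python3 st.py
```

```text
22.525 [-0.41  -0.776  2.335  0.139  1.177 -1.924] [383.  -44.7 267. ] 
 [[-0.907  0.086  0.413]
 [ 0.076  0.996 -0.04 ]
 [-0.415 -0.005 -0.91 ]] tilt 24.538661530018665
```

Working well, about 2° per call. Continuing.

Request:
jog_arm:
  gripper: [-1]
  dp:
    - [0.4, 0, -0.35]
  turn: [0]

```text
clock: 22.65
position: [373.4, -46.6, 281.7]
ee_rot: [0.041, 0.98, -0.01, 0.195]
ft_force: [-0.2, -0.1, -1.2]
finger_gap: 16.8
grasp_force: 59.2
```

Request:
jog_arm:
  gripper: [-1]
  dp:
    - [0.4, 0, -0.3]
  turn: [0]

```text
clock: 22.78
position: [362.3, -49.2, 295.3]
ee_rot: [0.041, 0.983, -0.008, 0.177]
ft_force: [0.4, -0.8, -1.5]
finger_gap: 16.7
grasp_force: 59.2
```

Request:
jog_arm:
  gripper: [-1]
  dp:
    - [0.4, 0, -0.3]
  turn: [0]

```text
clock: 22.9
position: [349.9, -52.8, 312.4]
ee_rot: [0.041, 0.987, -0.005, 0.158]
ft_force: [0.6, -0.8, -1.7]
finger_gap: 16.7
grasp_force: 59.2
```

Request:
jog_arm:
  gripper: [-1]
  dp:
    - [0.4, 0, -0.3]
  turn: [0]

```text
clock: 23.02
position: [336.4, -57.6, 334.4]
ee_rot: [0.04, 0.989, -0.002, 0.14]
ft_force: [0.0, 0.1, -1.1]
finger_gap: 16.6
grasp_force: 59.1
```

Request:
jog_arm:
  gripper: [-1]
  dp:
    - [0.4, 0, -0.25]
  turn: [0]

```text
clock: 23.15
position: [321.1, -64.5, 356.2]
ee_rot: [0.04, 0.992, 0.002, 0.122]
ft_force: [1.1, 0.5, -0.4]
finger_gap: 16.8
grasp_force: 59.1
```

```bash
python3 st.py
```

```text
23.15 [-0.537 -0.776  2.141  0.119  1.563 -2.016] [321.1 -64.5 356.2] 
 [[-0.967  0.079  0.242]
 [ 0.08   0.997 -0.006]
 [-0.242  0.014 -0.97 ]] tilt 14.032379478360498
```

Request:
jog_arm:
  gripper: [-1]
  dp:
    - [0, 0, -0.5]
  turn: [0]

```text
clock: 23.28
position: [309.2, -65.0, 414.0]
ee_rot: [0.041, 0.992, 0.004, 0.117]
ft_force: [1.3, -0.0, -1.2]
finger_gap: 16.6
grasp_force: 59.2
```

Request:
jog_arm:
  gripper: [-1]
  dp:
    - [0, 0, -0.5]
  turn: [0]

```text
clock: 23.4
position: [295.3, -65.0, 478.7]
ee_rot: [0.04, 0.992, 0.003, 0.12]
ft_force: [1.0, -0.9, -0.8]
finger_gap: 16.9
grasp_force: 59.2
```

```bash
python3 st.py
```

```text
23.4 [-0.599 -0.773  1.915  0.135  1.795 -2.045] [295.3 -65.  478.7] 
 [[-0.968  0.079  0.239]
 [ 0.08   0.997 -0.005]
 [-0.239  0.015 -0.971]] tilt 13.825499691369869
```

Request:
jog_arm:
  gripper: [-1, -1, -1, -1, -1, -1]
  dp:
    - [-0.04, 0, 0.03]
    - [-0.05, 0.005, 0.08]
    - [-0.05, 0.01, 0.14]
    - [-0.04, 0.015, 0.2]
    - [-0.034, 0.019, 0.255]
    - [-0.034, 0.019, 0.255]
  turn: [0, 0, 0, 0, 0, 0]

```text
clock: 24.15
position: [386.4, -47.9, 231.2]
ee_rot: [0.04, 0.993, 0.005, 0.114]
ft_force: [-0.3, 0.8, -1.3]
finger_gap: 16.3
grasp_force: 59.2
```

Request:
jog_arm:
  gripper: [-1]
  dp:
    - [0.4, 0, -0.1]
  turn: [0]

```text
clock: 24.28
position: [329.6, -45.5, 238.9]
ee_rot: [0.039, 0.992, 0.004, 0.117]
ft_force: [-1.9, -0.6, 1.1]
finger_gap: 16.4
grasp_force: 59.3
```

```bash
python3 st.py
```

```text
24.275 [-0.451 -0.747  2.336  0.103  1.341 -1.955] [329.6 -45.5 238.9] 
 [[-0.969  0.077  0.233]
 [ 0.079  0.997 -0.002]
 [-0.233  0.017 -0.972]] tilt 13.48292253648772
```

Request:
jog_arm:
  gripper: [-1]
  dp:
    - [0.4, 0, 0]
  turn: [0]

```text
clock: 24.4
position: [310.8, -49.7, 220.9]
ee_rot: [0.04, 0.994, 0.004, 0.106]
ft_force: [0.5, 0.0, -0.2]
finger_gap: 16.8
grasp_force: 59.2
```

Request:
jog_arm:
  gripper: [-1]
  dp:
    - [0.4, 0, 0]
  turn: [0]

```text
clock: 24.52
position: [294.8, -55.8, 198.9]
ee_rot: [0.039, 0.995, 0.008, 0.089]
ft_force: [0.5, 0.2, -1.7]
finger_gap: 16.5
grasp_force: 59.2
```

Request:
jog_arm:
  gripper: [-1]
  dp:
    - [0.4, 0, 0]
  turn: [0]

```text
clock: 24.65
position: [277.0, -64.2, 178.3]
ee_rot: [0.039, 0.997, 0.012, 0.072]
ft_force: [0.2, 0.5, -0.8]
finger_gap: 16.7
grasp_force: 59.2
```

```bash
python3 st.py
```

```text
24.65 [-0.592 -0.777  2.448  0.099  1.362 -2.101] [277.  -64.2 178.3] 
 [[-0.987  0.075  0.144]
 [ 0.079  0.997  0.019]
 [-0.143  0.03  -0.989]] tilt 8.37517513589766
```

Request:
jog_arm:
  gripper: [-1, -1, -1, -1]
  dp:
    - [-0.04, 0.03, -0.01]
    - [-0.08, 0.07, -0.02]
    - [-0.119, 0.114, -0.04]
    - [-0.119, 0.114, -0.04]
  turn: [0, 0, 0, 0]

```text
clock: 25.15
position: [401.9, 42.8, 242.0]
ee_rot: [0.036, 0.996, 0.014, 0.075]
ft_force: [0.3, -0.3, -2.2]
finger_gap: 16.6
grasp_force: 59.3
```

Request:
jog_arm:
  gripper: [-1]
  dp:
    - [0.4, 0, 0]
  turn: [0]

```text
clock: 25.28
position: [337.2, 45.2, 229.3]
ee_rot: [0.038, 0.997, 0.014, 0.07]
ft_force: [-2.4, 0.0, -0.0]
finger_gap: 16.4
grasp_force: 59.3
```

Request:
jog_arm:
  gripper: [-1]
  dp:
    - [0.4, 0, 0]
  turn: [0]

```text
clock: 25.4
position: [284.5, 52.5, 217.3]
ee_rot: [0.039, 0.997, 0.012, 0.064]
ft_force: [-10.0, -3.4, 26.1]
finger_gap: 16.6
grasp_force: 59.6
```

Request:
jog_arm:
  gripper: [-1]
  dp:
    - [0.4, 0, 0]
  turn: [0]

```text
clock: 25.52
position: [265.8, 69.4, 199.7]
ee_rot: [0.041, 0.998, 0.006, 0.046]
ft_force: [0.2, 0.1, -0.8]
finger_gap: 16.4
grasp_force: 59.4
```

```bash
python3 st.py
```

```text
25.525 [-0.015 -0.777  2.406  0.01   1.42  -1.504] [265.8  69.4 199.7] 
 [[-0.992  0.082  0.093]
 [ 0.083  0.997  0.009]
 [-0.092  0.016 -0.996]] tilt 5.360483686229309
```

Tilt is down to 5.4°, which is enough. Next I carry the scoop over the tray.

Request:
jog_arm:
  gripper: [-1, -1, -1, -1, -1, -1, -1, -1, -1, -1]
  dp:
    - [-0.042, -0.025, -0.01]
    - [-0.084, -0.049, -0.01]
    - [-0.125, -0.074, -0.01]
    - [-0.167, -0.098, 0]
    - [-0.209, -0.123, 0.005]
    - [-0.25, -0.147, 0.01]
    - [-0.292, -0.171, 0.018]
    - [-0.334, -0.196, 0.027]
    - [-0.334, -0.196, 0.027]
    - [-0.334, -0.196, 0.027]
  turn: [0, 1, 2, 3, 4, 5, 5.4, 5.4, 5.4, 5.4]

```text
clock: 26.78
position: [585.7, -152.4, 203.0]
ee_rot: [0.087, 0.995, 0.009, 0.048]
ft_force: [-0.4, 0.4, -2.9]
finger_gap: 16.6
grasp_force: 59.4
```

```bash
python3 st.py 584 -153.5 60; python3 - <<'E'
from h import *
s=optics.snapshot("side");w=optics.snapshot("wrist")
cv2.imwrite("pics/s7.png",np.hstack([s[100:380,130:470],cv2.resize(w,(373,280))]))
E
```

```text
26.775 [-0.396  0.119  1.74   0.049  1.197 -1.808] [ 585.7 -152.4  203. ] 
 [[-0.98   0.172  0.097]
 [ 0.174  0.985  0.009]
 [-0.094  0.026 -0.995]] tilt 5.57999031998981
(584.0, -153.5, 60.0) dp mm [ 14.9  -5.1 142.2]
```

View pics/s7.png

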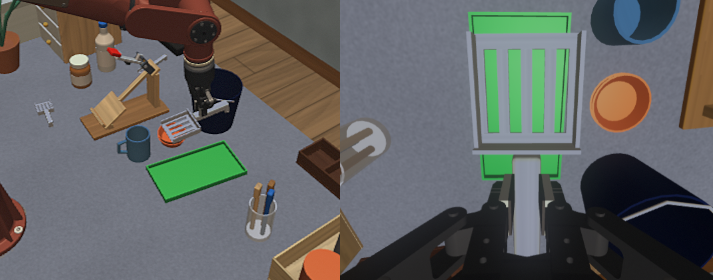

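The views show the scoop level over the tray and aligned with it. Lowering now.

Request:
jog_arm:
  gripper: [-1, -1, -1, -1, -1, -1, -1]
  dp:
    - [0.004, -0.002, 0.04]
    - [0.008, -0.003, 0.08]
    - [0.012, -0.004, 0.12]
    - [0.015, -0.005, 0.15]
    - [0.017, -0.006, 0.168]
    - [0.018, -0.006, 0.177]
    - [0.018, -0.006, 0.177]
  turn: [0, 0, 0, 0, 0, 0, 0]

```text
clock: 27.75
position: [584.2, -152.5, 24.3]
ee_rot: [0.086, 0.995, 0.009, 0.048]
ft_force: [-1.2, -0.3, -0.8]
finger_gap: 16.6
grasp_force: 59.4
```

Request:
jog_arm:
  gripper: [-1, -1, -1, -1]
  dp:
    - [0, 0, 0.002]
    - [0, 0, 0.004]
    - [0, 0, 0.006]
    - [0, 0, 0.007]
  turn: [0, 0, 0, 0]

```text
clock: 28.25
position: [585.6, -152.8, 17.5]
ee_rot: [0.086, 0.995, 0.009, 0.048]
ft_force: [2.1, -0.0, 0.6]
finger_gap: 16.5
grasp_force: 59.5
```

Request:
jog_arm:
  gripper: [-1, -1, -1, -1]
  dp:
    - [0, 0, 0.001]
    - [0, 0, 0.002]
    - [0, 0, 0.003]
    - [0, 0, 0.003]
  turn: [0, 0, 0, 0]

```text
clock: 28.75
position: [585.3, -152.6, 14.0]
ee_rot: [0.087, 0.995, 0.009, 0.048]
ft_force: [1.8, -0.3, 2.0]
finger_gap: 16.8
grasp_force: 59.1
```

Request:
jog_arm:
  gripper: [-1, -1, -1]
  dp:
    - [0, 0, 0.001]
    - [0, 0, 0.002]
    - [0, 0, 0.002]
  turn: [0, 0, 0]

```text
clock: 29.12
position: [585.3, -152.5, 11.9]
ee_rot: [0.087, 0.995, 0.009, 0.048]
ft_force: [3.0, -0.7, 2.1]
finger_gap: 16.9
grasp_force: 58.8
```

Request:
jog_arm:
  gripper: [-1, -1, -1]
  dp:
    - [0, 0, 0.001]
    - [0, 0, 0.002]
    - [0, 0, 0.002]
  turn: [0, 0, 0]

```text
clock: 29.5
position: [585.8, -152.3, 10.5]
ee_rot: [0.086, 0.995, 0.009, 0.048]
ft_force: [2.5, 1.3, 5.2]
finger_gap: 16.8
grasp_force: 59.0
```

Request:
jog_arm:
  gripper: [-1, -1, -1]
  dp:
    - [0, 0, 0.001]
    - [0, 0, 0.0015]
    - [0, 0, 0.0015]
  turn: [0, 0, 0]

```text
clock: 29.88
position: [585.9, -152.1, 9.9]
ee_rot: [0.086, 0.995, 0.009, 0.047]
ft_force: [-0.4, 2.1, 10.3]
finger_gap: 16.9
grasp_force: 59.9
```

Force is rising, so the scoop is seated flat. I'll open half way, then go straight up.

Request:
jog_arm:
  gripper: [-0.3, -0.1, 0, 0, 0, 0, 0, 0, 0, 0]
  dp:
    - [0, 0, -0.001]
    - [0, 0, -0.001]
    - [0, 0, -0.001]
    - [0, 0, -0.001]
    - [0, 0, -0.02]
    - [-0.003, 0, -0.05]
    - [-0.005, 0, -0.1]
    - [-0.01, 0, -0.15]
    - [-0.015, 0, -0.2]
    - [-0.015, 0, -0.2]
  turn: [0, 0, 0, 0, 0, 0, 0, 0, 0, 0]

```text
clock: 31.12
position: [585.1, -158.8, 217.4]
ee_rot: [0.086, 0.995, 0.007, 0.054]
ft_force: [1.0, -0.9, 0.3]
finger_gap: 42.6
grasp_force: 0.0
```

```bash
python3 - <<'E'
from h import *
s=optics.snapshot("side");w=optics.snapshot("wrist")
cv2.imwrite("pics/s8.png",np.hstack([s[100:380,130:470],cv2.resize(w,(373,280))]))
E
```

```text
(no output)
```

View pics/s8.png

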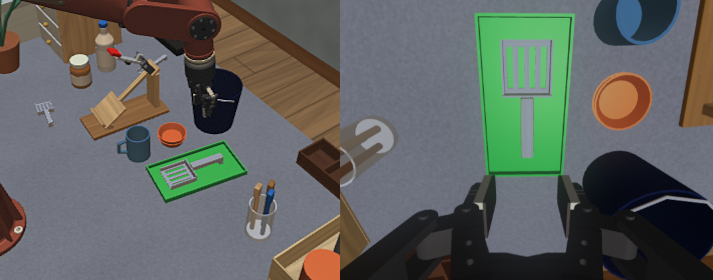

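The scoop lies flat inside the tray, with its head at wrist crop (526,68) and its handle end at (527,158). The clamp is up and the bystanders have not moved. Handing in.

```bash
python3 -c "
from plant import r
print(r.job_done())"
```

```text
the job is handed in; nothing more can be done
None
```

I handed the job in at about 31 s: the clamp arm is up by itself and the scoop lies flat, right way up and released inside the green tray, with the other things unmoved in the last pictures. The hand-in returned no verdict.

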